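# Seat the Wi-Fi tower on its peg stand

## Task

Pick up the black Wi-Fi tower and seat it fully home, upright and flush, on the flat metal stand, with the stand's two orange pegs inside the sockets under the tower and its green lights at the stand's green-striped end. The pegs sit on an adjustable bar, so feel for where they enter, and set the tower down gently rather than dropping or banging it. Do not tip the tower over, leave the jar, the remote and the round box where they are, and let go at the end.

Things in the scene. Friction and masses are not known exactly. Their poses are not given: they have to be found in the camera images.
- tower: Loose black Wi-Fi tower standing upright, 120 (x) x 44 (y) x 150 (z) mm, about 0.45 kg, give or take a third. Origin: centre of its flat grey underside; z up. Green lights, and a green bar on its top, are at its +x end. Plain flat sides: pinch it across y (44 mm) from above, a finger down each side. Two round sockets in the underside.
- tower_front (a point): Point in the middle of the underside's edge at the tower's lit end: 60 mm along +x from the tower's origin.
- socket_front (a point): Mouth of the larger round socket in the tower's underside, on its centre line 30 mm along +x from the origin: diameter 14.5 mm, 16 mm deep, 1 mm chamfer. Takes the 12 mm peg.
- socket_rear (a point): Mouth of the smaller round socket, on the centre line 30 mm along -x from the tower's origin: diameter 10.5 mm, 16 mm deep, 1 mm chamfer. Takes the 8 mm peg.
- stand: Fixed flat aluminium stand, 184 (x) x 76 (y) x 18 (z) mm. Origin: centre of its underside; z up. A green stripe crosses its top at the +x end. Two round orange pegs with 2 mm chamfered tips stand 12 mm above its top on its centre line (y = 0), 60 mm apart: diameter 12 mm towards +x, 8 mm towards -x.
- stand_top (a point): Centre of the stand's flat top, 18 mm over its origin. The pegs' bar is clamped anywhere along the stand's x: the midpoint between the pegs lies -12 to +12 mm in x from this point (y = 0), does not move and is in no reading: find it by touch, or by eye. The tower's origin ends up over that midpoint, its underside on the stand's top.
- jar: Loose white and blue lidded pot, diameter 68 mm, 86 mm high. Origin: centre of its underside. Bystander.
- remote: Loose black remote control lying flat, 150 (x) x 44 (y) x 18 (z) mm. Origin: centre of its underside. Bystander.
- trinket_box: Loose white round box, diameter 94 mm, 48 mm high. Origin: centre of its underside. Bystander.
Not all that is in view belongs to the job. There is more than one size of the tower; the job needs the larger. There is more than one size of the stand; the job needs the smaller.

How it is judged:
By the outcome, as a careful person would: the job done as asked, in the order asked, and still so for the second after the job is handed in, with the robot touching nothing.
It also fails if it takes over 51 s, if anything falls off the work surface, if the arm or the gripper's body presses on something with over 40 N, if the wrist force passes 120 N, or if a joint passes its speed limit or range.

## Robot

A 7-joint arm with a two-finger parallel gripper is mounted at the origin on the work surface. World frame = base frame: x ahead of the robot, y to its left, z up, the work surface at z = 0. Lengths are in m, angles in rad, forces in N, time in s.
With the tool pointing down it reaches from about 0.35 to 0.9 m from the base axis. Payload 8.1 kg.
Tool frame: the origin (TCP) lies midway between the tips of the shut fingers; the grasp point (between the pads) lies 19 mm behind it; z points along the fingers, y is the line along which they close (so a half turn about z gives the same grasp; the last joint's range is limited). The gripper opens to 92 mm and grips with 3 to 60 N. Pads are 19 mm wide; open, the fingers measure 130 mm over their backs; the gripper's body (75 mm by 190 mm) begins 47 mm behind the grasp point.
Start: joints at [-1.295, 0.434, 0.025, 1.573, -0.012, 1.134, -0.075], TCP at [0.231, 0.581, 0.227] pointing down, gripper open.
Joint ranges: [-2.62, 2.62], [-0.44, 2.09], [-1.27, 1.32], [0.08, 2.57], [-1.32, 4.46], [0.12, 2], [-2.74, 2.74]. Speed limits (rad/s): [2.22, 2.22, 3.01, 3.01, 3.14, 3.14, 3.14].

## Interface

Orientations are given as a rotation vector (axis times angle).
In Python, from cell import observe, cams, job gives the robot as it stands. The module is installed in compiled form; this text tells all that it offers.
- The arm moves only by the tool step_arm, never from a script. Its argument "steps" is a list of rows, each a list of 6 numbers: the shift along the world's x, y, z in mm, then the turn, a rotation vector about the world's x, y, z in rad. In form: [[dx, dy, dz, rx, ry, rz], ...]. A call has 1 to 20 rows; each row shifts and turns the commanded pose from where the row before left it; what a row does not reach is not made up. A row lasts 1/12 s, in which the tool goes at most 41.7 mm and 7.16 degrees, less where a joint would pass 70% of its speed; a pose out of reach is approached as far as the arm can. A call with a gripper value outside its range is refused whole. "gripper" is the opening, from 0 (shut) to 1 (fully open), set as the call begins (left out, the last holds). The fingers move at their own pace and stop on an object; "force" is the grip in N (left out, the last holds). Time passes only in rows, so rows that do not move let the fingers close. It gives the time, the measured TCP pose, the force, the opening and the grip force at its end, in the units of the state.
- observe(): the state, without advancing time (a new reading comes with each control period).
- cams.get_image(name): name is "scene" or "top"; returns the picture (384x512x3 uint8, red, green, blue); there is no depth.
- cams.get_calibration(name): a dict with "fov_y" (degrees; the focal length in pixels is half the picture's height over the tangent of half this angle, whatever the lens; pixels are square), "cx", "cy" (the principal point, pixels), "world_to_cam" (4x4, takes a point from world to camera coordinates). Camera axes: x right, y up, looking along -z (the intrinsics and any distortion apply to the point x, -y, -z); pixel columns grow to the right and rows downward; lengths in m; the calibration is good to about 2 mm. A picture is of the moment at which its call begins. get_calibration takes no time and is no camera call.
- job.sign_off(): hands the job in; it is judged then, once.
The state is a dict: "clock": time; "joints": joint angles; "dq": joint speeds; "joint_efforts": joint torques, N m; "position": TCP position; "ee_rot": TCP orientation; "force": force on the tool from outside, world axes, zero at the start; "ft_torque": the same for the moment, N m; "width": opening from 0.0 (shut) to 1.0 (fully open); "gripper_force": force on a finger pad.
Only numpy, scipy, OpenCV 4.12 (cv2) and the standard library are available. Lean on these libraries where they do the work, as an engineer would, in place of code of your own. Each camera call takes 0.05 s, during which the arm holds its last target. There are 200 camera calls.

## Working session

There is one attempt and no reset: what is moved stays moved. The work goes in short steps, Python scripts to look and compute and a tool call to move; the robot and the scene stay as the last step left them, time stands still between calls to the robot, and variables do not carry over. Pictures are saved under pics/ and viewed, at most 10 in all, crops included, and the job is handed in when it is done.

Besides the shell and the picture viewer there is one more tool, called after "Emit:" as name(argument=value, ...), one argument or row to a line, values as JSON. step_arm: Moves the arm, as the interface text tells. Its arguments: {"type":"object","properties":{"steps":{"type":"array","items":{"type":"array","items":{"type":"number"}}},"gripper":{"type":"number"},"force":{"type":"number"}},"required":["steps"]}

```bash
mkdir -p pics
python3 - <<'E'
from cell import observe,cams,job
import cv2
s=observe(); print({k:s[k] for k in("clock","position","ee_rot","force","width")})
for n in("scene","top"):
    cv2.imwrite(f"pics/{n}0.png",cams.get_image(n)[:,:,::-1]); c=cams.get_calibration(n); print(n,c)
E
```

```text
{'clock': 0.0, 'position': array([0.23099525, 0.58020873, 0.22595932]), 'ee_rot': array([-5.91583269e-01, -3.08521813e+00,  2.40149154e-03]), 'force': array([ 0.016988  , -0.80650879, -0.25762497]), 'width': 1.003160233625741}
scene {'fov_y': 56.529076329089115, 'cx': 255.53519774100815, 'cy': 196.3241195602968, 'world_to_cam': array([[-0.32155938,  0.94687368, -0.00545948,  0.2749775 ],
       [-0.66452661, -0.22155916,  0.71366373,  0.31725518],
       [ 0.6745398 ,  0.23311323,  0.70046718, -1.35398604],
       [ 0.        ,  0.        ,  0.        ,  1.        ]])}
top {'fov_y': 53.09173654036056, 'cx': 257.10360978602125, 'cy': 193.75382436819407, 'world_to_cam': array([[-2.39229948e-02, -9.99712345e-01, -1.70813684e-03,
        -6.10932602e-02],
       [ 9.95822177e-01, -2.39804484e-02,  8.81086291e-02,
        -5.90763819e-01],
       [-8.81242461e-02,  4.06821729e-04,  9.96109408e-01,
        -9.07439345e-01],
       [ 0.00000000e+00,  0.00000000e+00,  0.00000000e+00,
         1.00000000e+00]])}
```

View pics/scene0.png

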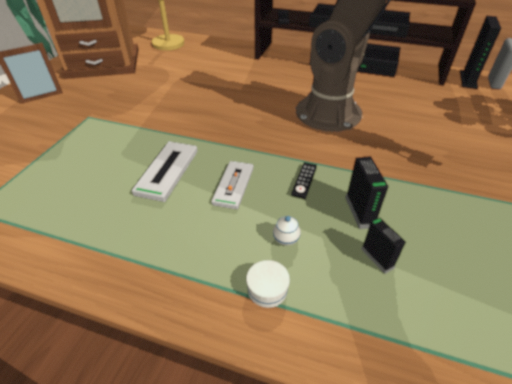

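View pics/top0.png

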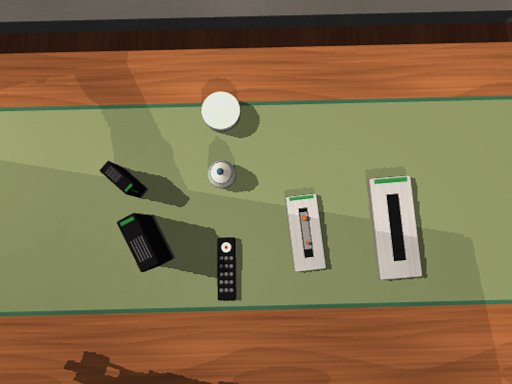

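Candidates:
- **Towers:** large one at top (145,242) / scene (367,192), small one at top (123,180) / scene (384,245), and a background one at scene (481,52). I choose the large one.
- **Stands:** small one at top (306,232) / scene (233,185), large one at top (396,228) / scene (166,171). I choose the small one, which has the orange pegs.
- **Bystanders:** jar (222,174), box (221,111), remote (227,268), all in top.

Next I'll check the choice in a close crop.

Run:
```python
import cv2,numpy as np
t=cv2.imread("pics/top0.png");s=cv2.imread("pics/scene0.png")
# origin (col,row), 80x60 crops, x5
f=lambda im,c,r:cv2.resize(im[r:r+60,c:c+80],None,fx=5,fy=5,interpolation=cv2.INTER_CUBIC)
g=lambda im,c,r:cv2.resize(im[r:r+90,c:c+120],(400,300),interpolation=cv2.INTER_CUBIC)
cv2.imwrite("pics/crop.png",np.vstack([np.hstack([g(t,90,190),g(t,246,187)]),np.hstack([g(s,320,145),f(s,195,153)])]))
```

```text
(no output)
```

View pics/crop.png

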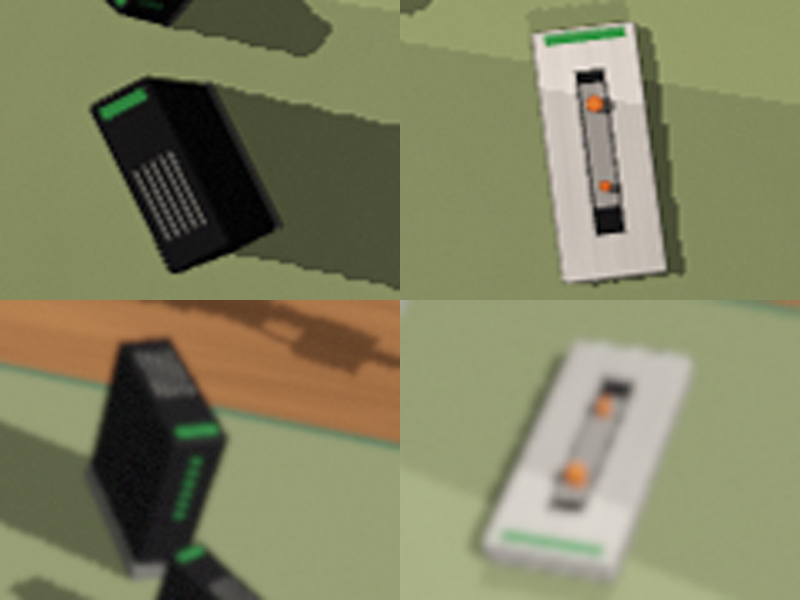

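The crop confirms both choices. The large tower's green bar is at top (127,220), and the small stand has its orange pegs at top (304,218) and (307,243).

```bash
cat > h.py <<'E'
import cv2,numpy as np
from cell import cams
C={n:cams.get_calibration(n) for n in("top","scene")}
def cam(n):
    c=C[n];f=192/np.tan(np.radians(c["fov_y"])/2);K=np.array([[f,0,c["cx"]],[0,f,c["cy"]],[0,0,1]])
    return K,np.diag([1,-1,-1,1.])@c["world_to_cam"]
def tri(a,b):  # top px, scene px -> point, ray gap
    P=[];d=[];o=[]
    for n,p in(("top",a),("scene",b)):
        K,M=cam(n);R=M[:3,:3];o.append(-R.T@M[:3,3]);v=R.T@np.linalg.inv(K)@[*p,1];d.append(v/np.linalg.norm(v))
    s=np.linalg.lstsq(np.c_[d[0],-d[1]],o[1]-o[0],rcond=None)[0]
    p,q=o[0]+s[0]*d[0],o[1]+s[1]*d[1];return (p+q)/2,np.linalg.norm(p-q)
def plane(n,p,z):
    K,M=cam(n);R=M[:3,:3];o=-R.T@M[:3,3];v=R.T@np.linalg.inv(K)@[*p,1];return o+v*(z-o[2])/v[2]
def blobs(im,kind,roi,mn=4):
    x0,y0,x1,y1=roi;h=cv2.cvtColor(im[y0:y1,x0:x1],cv2.COLOR_BGR2HSV)
    lo,hi={"green":((55,120,70),(85,255,255)),"orange":((4,140,120),(18,255,255)),"white":((0,0,130),(180,60,255)),"dark":((0,0,0),(180,255,42))}[kind]
    m=cv2.inRange(h,lo,hi);n,l,st,ce=cv2.connectedComponentsWithStats(m)
    return [(st[i,4],ce[i]+[x0,y0]) for i in range(1,n) if st[i,4]>=mn],m
E
python3 - <<'E'
from h import *
np.set_printoptions(precision=4,suppress=True)
t=cv2.imread("pics/top0.png");s=cv2.imread("pics/scene0.png")
RT=(105,205,185,280);RS=(340,150,395,225);ST=(280,185,335,280);SS=(205,155,262,215)
for k,a,b in(("green",RT,RS),("green",ST,SS),("orange",ST,SS),("white",RT,RS),("white",ST,SS)):
    A=blobs(t,k,a)[0];B=blobs(s,k,b)[0];print(k,A,B)
    for x in A:
        for y in B:
            p,g=tri(x[1],y[1])
            if g<.008: print(x[1],y[1],p,round(g,4))
# stand top outline
m=blobs(t,"white",ST)[1];m|=blobs(t,"green",ST)[1]
c=max(cv2.findContours(m,0,2)[0],key=cv2.contourArea);r=cv2.minAreaRect(c);bx=cv2.boxPoints(r)+[280,185]
w=np.array([plane("top",p,.018) for p in bx]);print("stand",bx,w,w.mean(0),[np.linalg.norm(w[i]-w[i-1]) for i in range(4)])
c4=np.array([[117.6,221.5],[135,213.4],[159.6,264.1],[142.5,271.6]])
w=np.array([plane("top",p,.15) for p in c4]);print("tower",w,w.mean(0),[np.linalg.norm(w[i]-w[i-1]) for i in range(4)])
for a,b in((c4[0],(387.8,186.4)),(c4[1],(372.5,187)),(c4[2],(356.6,158.5)),(c4[3],(371,157))):print(tri(a,b))
m=blobs(t,"dark",RT)[1];cv2.imwrite("pics/m.png",m)
E
```

```text
green [(np.int32(59), array([126.2881, 220.9153]))] [(np.int32(49), array([378.4286, 183.6735])), (np.int32(51), array([375.7647, 200.902 ])), (np.int32(27), array([376.4074, 220.8148]))]
[126.2881 220.9153] [378.4286 183.6735] [0.5278 0.1985 0.1508] 0.0023
green [(np.int32(49), array([300.898 , 197.4898]))] []
orange [(np.int32(18), array([304.    , 217.6667])), (np.int32(7), array([307.    , 242.2857]))] [(np.int32(6), array([229.8333, 187.8333]))]
[304.     217.6667] [229.8333 187.8333] [ 0.5287 -0.188   0.0234] 0.0012
white [] []
white [(np.int32(2041), array([304.9765, 233.2749]))] [(np.int32(1337), array([232.8841, 185.1758])), (np.int32(13), array([240.7692, 212.    ])), (np.int32(33), array([250.7576, 211.8788]))]
[304.9765 233.2749] [232.8841 185.1758] [ 0.491  -0.1932 -0.0008] 0.0038
stand [[284.5289 196.4418]
 [315.8936 192.4499]
 [325.4532 267.5605]
 [294.0885 271.5524]] [[ 0.5816 -0.1422  0.018 ]
 [ 0.5896 -0.2193  0.018 ]
 [ 0.4075 -0.2355  0.018 ]
 [ 0.3998 -0.1597  0.018 ]] [ 0.4946 -0.1892  0.018 ] [np.float64(0.18265086752002152), np.float64(0.07751525765050726), np.float64(0.1828044549225467), np.float64(0.0761939567767264)]
tower [[0.5269 0.2181 0.15  ]
 [0.543  0.1817 0.15  ]
 [0.4367 0.1303 0.15  ]
 [0.4222 0.1657 0.15  ]] [0.4822 0.174  0.15  ] [np.float64(0.11705440898909986), np.float64(0.03975280866000093), np.float64(0.11805561245023673), np.float64(0.03826024275345698)]
(array([0.5269, 0.2194, 0.1471]), np.float64(0.0004857791982701533))
(array([0.5428, 0.1839, 0.1485]), np.float64(0.0032480603786635594))
(array([0.4355, 0.1345, 0.1405]), np.float64(0.003496435043983998))
(array([0.4212, 0.1693, 0.1434]), np.float64(0.0031269955507327225))
```

Tower: the triangulated top is about 0.15 high, the centre about (0.482, 0.174), the yaw about 26°, and the face about 118 mm long. Stand: centre (0.495, -0.189), yaw about 5.2°, 183 x 77 mm. Both match the text. I'll move above the tower.

Emit:
step_arm(
  steps=[
    [15.7,-25.4,0,0,0,0.0523],
    [15.7,-25.4,0,0,0,0.0523],
    [15.7,-25.4,0,0,0,0.0523],
    [15.7,-25.4,0,0,0,0.0523],
    [15.7,-25.4,0,0,0,0.0523],
    [15.7,-25.4,0,0,0,0.0523],
    [15.7,-25.4,0,0,0,0.0523],
    [15.7,-25.4,0,0,0,0.0523],
    [15.7,-25.4,0,0,0,0.0523],
    [15.7,-25.4,0,0,0,0.0523],
    [15.7,-25.4,0,0,0,0.0523],
    [15.7,-25.4,0,0,0,0.0523],
    [15.7,-25.4,0,0,0,0.0523],
    [15.7,-25.4,0,0,0,0.0523],
    [15.7,-25.4,0,0,0,0.0523],
    [15.7,-25.4,0,0,0,0.0523],
    [0,0,0,0,0,0],
    [0,0,0,0,0,0],
  ],
  gripper=1,
  force=35,
)

```text
clock: 1.6
position: [0.483, 0.1724, 0.2264]
ee_rot: [0.706, -3.061, 0.001]
force: [-0.1, 0.7, 0.3]
width: 1.0
gripper_force: 0.0
```

Run:
```python
from h import *
from cell import observe
from scipy.spatial.transform import Rotation as R
np.set_printoptions(precision=4,suppress=True)
t=cv2.imread("pics/top0.png");s=cv2.imread("pics/scene0.png")
# orange by redness weight
def og(im,roi,n):
    x0,y0,x1,y1=roi;I=im[y0:y1,x0:x1].astype(float);w=np.clip(I[:,:,2]-I[:,:,0]-45,0,None)
    _,l,st,_=cv2.connectedComponentsWithStats((w>0).astype(np.uint8));out=[]
    for i in np.argsort(-st[1:,4])[:n]+1:
        yy,xx=np.nonzero(l==i);ww=w[yy,xx];out.append((st[i,4],np.array([(xx*ww).sum()/ww.sum()+x0,(yy*ww).sum()/ww.sum()+y0])))
    return out
A=og(t,(290,205,320,255),2);B=og(s,(222,165,246,200),2);print(A,B)
c=np.array([.4946,-.1892]);a=np.radians(5.2);Q=np.array([[np.cos(a),np.sin(a)],[-np.sin(a),np.cos(a)]])
for x in A:
    for z in(.024,.030):p=plane("top",x[1],z);print("top",z,p,Q@(p[:2]-c))
    for y in B:print("tri",tri(x[1],y[1]))
for y in B:
    for z in(.024,.030):p=plane("scene",y[1],z);print("scene",z,p,Q@(p[:2]-c))
o=observe();print(o["clock"],o["position"],o["joints"]);M=R.from_rotvec(o["ee_rot"]).as_matrix();print(np.degrees(np.arctan2(M[1,1],M[0,1])),M[:,2])
cv2.imwrite("pics/p2.png",np.vstack([cv2.resize(cams.get_image(n)[r:r+120,c0:c0+240,::-1],(720,300)[:2] if 0 else (600,300)) for n,r,c0 in(("top",170,40),("scene",120,260))]))
```

```text
[(np.int32(26), array([303.8738, 217.6522])), (np.int32(12), array([307.068 , 242.2877]))] [(np.int32(25), array([229.7249, 187.4609])), (np.int32(13), array([235.2565, 173.8188]))]
top 0.024 [ 0.5285 -0.187   0.024 ] [ 0.034  -0.0009]
top 0.03 [ 0.5284 -0.1863  0.03  ] [ 0.0339 -0.0002]
tri (array([ 0.5288, -0.1878,  0.025 ]), np.float64(0.001886651040288468))
tri (array([ 0.5258, -0.1757,  0.0782]), np.float64(0.009933431461997978))
top 0.024 [ 0.4692 -0.1927  0.024 ] [-0.0256 -0.0011]
top 0.03 [ 0.4694 -0.1919  0.03  ] [-0.0253 -0.0004]
tri (array([ 0.4694, -0.2076, -0.0341]), np.float64(0.015818913148115826))
tri (array([ 0.4696, -0.1934,  0.0265]), np.float64(0.0022009956816465143))
scene 0.024 [ 0.528  -0.1892  0.024 ] [ 0.0332 -0.003 ]
scene 0.03 [ 0.5339 -0.1865  0.03  ] [ 0.0393 -0.0009]
scene 0.024 [ 0.4672 -0.1956  0.024 ] [-0.0279 -0.0039]
scene 0.03 [ 0.4736 -0.1929  0.03  ] [-0.0213 -0.0018]
1.6 [0.483  0.1724 0.2264] [-0.5004  0.2525  0.0657  1.8468 -0.0185  1.0435  1.597 ]
115.99557902911053 [-0.0004 -0.0006 -1.    ]
```

View pics/p2.png

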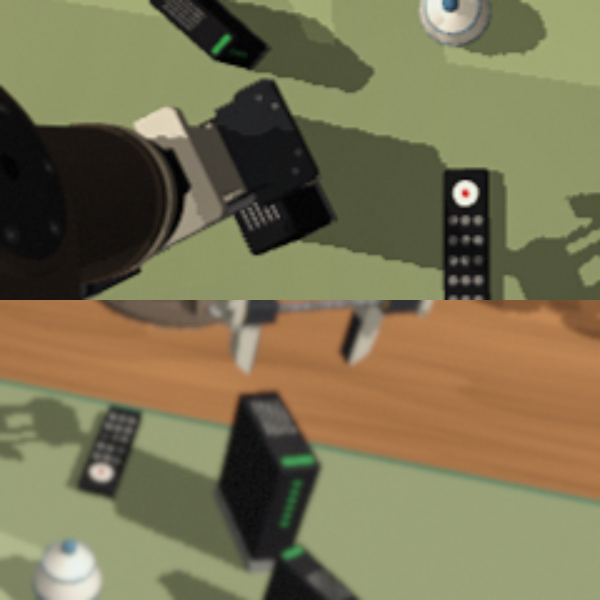

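The fingers straddle the tower as planned: lights end at scene crop (300,462), fingers in line with its sides. Next I'll descend and grasp.

Emit:
step_arm(
  steps=[
    [-1,1.5,-16,0,0,0],
    [0,0,-16,0,0,0],
    [0,0,-16,0,0,0],
    [0,0,-16,0,0,0],
    [0,0,-16,0,0,0],
    [0,0,-16,0,0,0],
    [0,0,-16,0,0,0],
    [0,0,-14,0,0,0],
    [0,0,0,0,0,0],
    [0,0,0,0,0,0],
  ],
)

```text
clock: 2.53
position: [0.4803, 0.1768, 0.1004]
ee_rot: [0.715, -3.057, -0.0]
force: [0.5, -0.2, 0.5]
width: 1.0
gripper_force: 0.0
```

Emit:
step_arm(
  steps=[
    [0,0,0,0,0,0],
    [0,0,0,0,0,0],
    [0,0,0,0,0,0],
    [0,0,0,0,0,0],
    [0,0,0,0,0,0],
    [0,0,0,0,0,0],
    [0,0,0,0,0,0],
    [0,0,0,0,0,0],
    [0,0,0,0,0,0],
    [0,0,0,0,0,0],
    [0,0,0,0,0,0],
    [0,0,0,0,0,0],
  ],
  gripper=0,
  force=35,
)

```text
clock: 3.53
position: [0.4814, 0.1757, 0.1008]
ee_rot: [-0.713, 3.06, -0.0]
force: [-0.2, -0.4, -0.0]
width: 0.482
gripper_force: 34.9
```

Width is 44.3 mm, so the tower is held. Next I'll lift it and carry it over the stand.

Emit:
step_arm(
  steps=[
    [0,0,3,0,0,0],
    [0,0,5,0,0,0],
    [0,0,10,0,0,0],
    [0,0,14,0,0,0],
    [0,0,14,0,0,0],
    [0,0,14,0,0,0],
    [0,0,6,0,0,0],
    [0,0,4,0,0,0],
    [0,0,0,0,0,0],
    [0,0,0,0,0,0],
  ],
)

```text
clock: 4.37
position: [0.481, 0.1757, 0.1704]
ee_rot: [0.713, -3.059, 0.0]
force: [-0.2, -0.2, -4.3]
width: 0.479
gripper_force: 34.9
```

Emit:
step_arm(
  steps=[
    [0.5,-10,0,0,0,-0.01],
    [0.8,-16,0,0,0,-0.017],
    [1,-21,0,0,0,-0.021],
    [1.1,-22,0,0,0,-0.022],
    [1.1,-22,0,0,0,-0.022],
    [1.1,-22,0,0,0,-0.022],
    [1.1,-22,0,0,0,-0.022],
    [1.1,-22,0,0,0,-0.022],
    [1.1,-22,0,0,0,-0.022],
    [1.1,-22,0,0,0,-0.022],
    [1.1,-22,0,0,0,-0.022],
    [1.1,-22,0,0,0,-0.022],
    [1.1,-22,0,0,0,-0.022],
    [1.1,-22,0,0,0,-0.022],
    [1.1,-22,0,0,0,-0.022],
    [1,-22,0,0,0,-0.021],
    [0.8,-20.8,0,0,0,-0.02],
    [0.6,-12,0,0,0,-0.01],
    [0,0,0,0,0,0],
    [0,0,0,0,0,0],
  ],
)

```text
clock: 6.03
position: [0.4983, -0.191, 0.1703]
ee_rot: [0.145, -3.137, -0.0]
force: [-0.4, 0.9, -4.3]
width: 0.478
gripper_force: 34.9
```

Run:
```python
from h import *
from cell import observe
from scipy.spatial.transform import Rotation as R
np.set_printoptions(precision=4,suppress=True)
ps=[]
for i in range(3):
    im={n:cams.get_image(n)[:,:,::-1].copy() for n in("top","scene")};o=observe();ps.append(o["position"])
M=R.from_rotvec(o["ee_rot"]).as_matrix();print(o["clock"],np.mean(ps,0),np.degrees(np.arctan2(M[1,1],M[0,1])),M[:,2],o["force"],o["ft_torque"],o["joints"])
for n in im:cv2.imwrite(f"pics/{n}3.png",im[n])
cv2.imwrite("pics/p3.png",np.vstack([cv2.resize(im["scene"][90:230,160:300],(600,600),interpolation=2)]))
cv2.imwrite("pics/p3b.png",cv2.resize(im["top"][170:290,240:360],(600,600),interpolation=2))
```

```text
6.3333 [ 0.4991 -0.189   0.1706] 95.52741002814587 [-0.0001  0.0004 -1.    ] [ 0.0109  0.6573 -3.892 ] [0.056  0.0547 0.0463] [ 0.0476  0.3466  0.2804  1.8846 -0.1183  0.9265  2.0507]
```

View pics/p3.png

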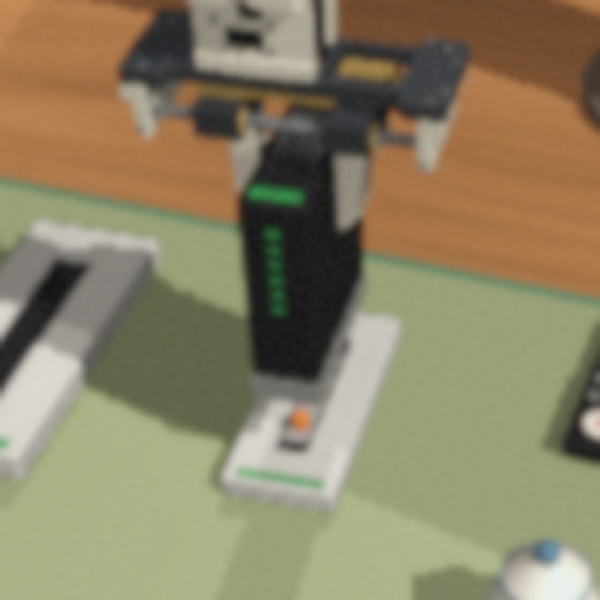

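View pics/p3b.png

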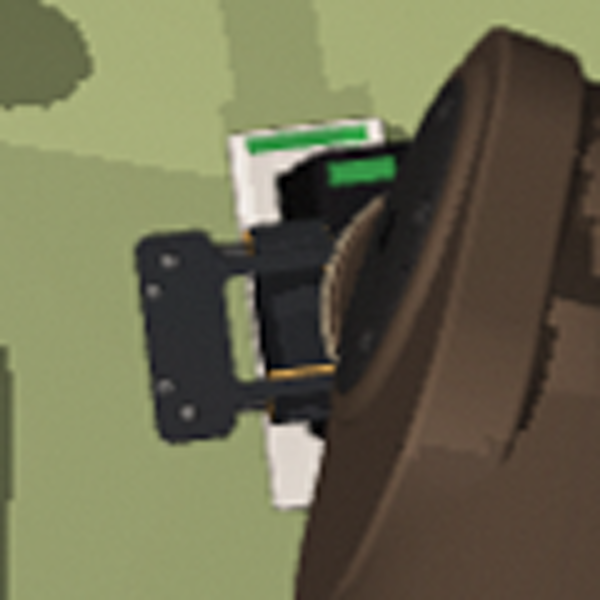

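The tower hangs upright over the stand, with its lights at the green-striped end. The bar is visible in both views (scene crop (275,193), top crop (362,170)). I'll triangulate it for the tower's position in the hand.

Run:
```python
from h import *
np.set_printoptions(precision=4,suppress=True)
t=cv2.imread("pics/top3.png");s=cv2.imread("pics/scene3.png");t0=cv2.imread("pics/top0.png");s0=cv2.imread("pics/scene0.png")
c0=np.array([.482,.174])
def bar(t,s,rt,rs):
    A=blobs(t,"green",rt)[0];B=blobs(s,"green",rs)[0];print(A,B)
    a=max(A,key=lambda x:x[0])[1];b=min(B,key=lambda x:x[1][1])[1];return a,b,tri(a,b)
a0,b0,p0=bar(t0,s0,(105,205,185,280),(340,150,395,225))
a,b,p=bar(t,s,(300,198,326,212),(212,128,236,142))
print(p0,p)
u0=np.array([np.cos(np.radians(26)),np.sin(np.radians(26))]);u=np.array([np.cos(np.radians(5.5)),np.sin(np.radians(5.5))])
R=lambda u,v:(v@u,v@[-u[1],u[0]])
g0=np.array([.4812,.1761]);g=np.array([.4990,-.1897])
for n,h0,h,q0,q in(("top",.150,.220,a0,a),("scene",.150,.220,b0,b)):
    w0=plane(n,q0,h0)[:2];w=plane(n,q,h)[:2];print(n,w0,w,"bar-vs-tcp before",R(u0,w0-g0),"now",R(u,w-g))
# front edge extents of tower at start, along u0, from top-face corner estimate
c4=np.array([[117.6,221.5],[135,213.4],[159.6,264.1],[142.5,271.6]]);w=np.array([plane("top",q,.15)[:2] for q in c4]);print([R(u0,x-plane("top",a0,.15)[:2]) for x in w])
```

```text
[(np.int32(59), array([126.2881, 220.9153]))] [(np.int32(49), array([378.4286, 183.6735])), (np.int32(51), array([375.7647, 200.902 ])), (np.int32(27), array([376.4074, 220.8148]))]
[(np.int32(6), array([302.5, 198. ])), (np.int32(62), array([312.    , 203.7258]))] [(np.int32(47), array([224., 135.]))]
(array([0.5278, 0.1985, 0.1508]), np.float64(0.0022549679782051307)) (array([ 0.5507, -0.1814,  0.221 ]), np.float64(0.003418189260860406))
top [0.5277 0.1999] [ 0.5502 -0.1799] bar-vs-tcp before (np.float64(0.05222107918484462), np.float64(0.001010994624357862)) now (np.float64(0.05194436175951269), np.float64(0.004806539376336051))
scene [0.5275 0.1975] [ 0.5496 -0.1838] bar-vs-tcp before (np.float64(0.050992431777630166), np.float64(-0.0011081168531493061)) now (np.float64(0.05096518732785472), np.float64(0.0010170884738371928))
[(np.float64(0.0072641942161882815), np.float64(0.016686132259592937)), (np.float64(0.005774201052695459), np.float64(-0.023038743029467318)), (np.float64(-0.11228083865175675), np.float64(-0.022671004833597054)), (np.float64(-0.10978428273902441), np.float64(0.015507698446216661))]
```

The tower origin is about 1 mm behind the TCP, so I'll shift +1 mm in x. Then I'll descend to just over the pegs.

Emit:
step_arm(
  steps=[
    [1,0,-4,0,0,0],
    [0,0,-6,0,0,0],
    [0,0,-7,0,0,0],
    [0,0,-7,0,0,0],
    [0,0,-6,0,0,0],
    [0,0,-4,0,0,0],
    [0,0,-2,0,0,0],
    [0,0,0,0,0,0],
    [0,0,0,0,0,0],
  ],
)

```text
clock: 7.08
position: [0.5003, -0.1901, 0.1347]
ee_rot: [0.149, -3.138, 0.0]
force: [1.2, -0.2, -3.4]
width: 0.483
gripper_force: 34.9
```

Emit:
step_arm(
  steps=[
    [0,0,-1,0,0,0],
    [0,0,-1,0,0,0],
    [0,0,-1,0,0,0],
    [0,0,-1,0,0,0],
    [0,0,-1,0,0,0],
    [0,0,0,0,0,0],
    [0,0,0,0,0,0],
  ],
)

```text
clock: 7.67
position: [0.5002, -0.1902, 0.1299]
ee_rot: [-0.149, 3.138, -0.0]
force: [-1.3, -0.9, -0.8]
width: 0.476
gripper_force: 34.9
```

Emit:
step_arm(
  steps=[
    [0,0,-0.5,0,0,0],
    [0,0,-0.5,0,0,0],
    [0,0,0,0,0,0],
    [0,0,0,0,0,0],
  ],
)

```text
clock: 8.0
position: [0.5004, -0.1902, 0.1295]
ee_rot: [-0.149, 3.137, -0.0]
force: [-3.4, 0.8, 8.1]
width: 0.484
gripper_force: 34.9
```

Run:
```python
from cell import observe
o=observe();print(o["position"],o["ee_rot"],o["force"],o["ft_torque"])
```

```text
[ 0.50040004 -0.19023821  0.12947365] [-1.48672452e-01  3.13740433e+00 -1.61824841e-04] [-3.37756945  0.79063892  8.07251108] [ 0.10211555  1.01078158 -0.02465166]
```

Contact of about 12 N at underside 0.029, so I'm on the peg tips. Fx is -3.4 N, meaning the pegs push the tower towards -x. I'll follow it.

Emit:
step_arm(
  steps=[
    [-0.5,0,0,0,0,0],
    [-0.5,0,0,0,0,0],
    [0,0,0,0,0,0],
    [0,0,0,0,0,0],
  ],
)

```text
clock: 8.33
position: [0.4995, -0.1903, 0.129]
ee_rot: [-0.149, 3.137, -0.001]
force: [-1.4, -0.8, 2.9]
width: 0.478
gripper_force: 34.9
```

```bash
cat > o.py <<'E'
from cell import observe
import numpy as np
np.set_printoptions(precision=4,suppress=True)
o=observe();print(o["clock"],o["position"],o["ee_rot"],o["force"],o["ft_torque"])
E
python3 o.py
```

```text
8.3333 [ 0.4995 -0.1903  0.129 ] [-0.1489  3.1375 -0.0007] [-1.3691 -0.7993  2.9499] [-0.395   0.3266 -0.0511]
```

Emit:
step_arm(
  steps=[
    [-0.5,0,0,0,0,0],
    [-0.5,0,0,0,0,0],
    [0,0,0,0,0,0],
    [0,0,0,0,0,0],
  ],
)

```text
clock: 8.67
position: [0.4979, -0.19, 0.1283]
ee_rot: [0.149, -3.137, -0.0]
force: [-0.3, -1.0, -4.5]
width: 0.48
gripper_force: 34.9
```

```bash
python3 o.py
```

```text
8.6667 [ 0.4979 -0.19    0.1283] [ 0.1489 -3.1373 -0.0002] [-0.3244 -1.0105 -4.5233] [-0.4963  0.0678 -0.0104]
```

The upward force is gone, so the tower is hanging free again. Down further, gently.

Emit:
step_arm(
  steps=[
    [0,0,-0.5,0,0,0],
    [0,0,-0.5,0,0,0],
    [0,0,0,0,0,0],
    [0,0,0,0,0,0],
  ],
)

```text
clock: 9.0
position: [0.498, -0.1901, 0.1275]
ee_rot: [0.149, -3.137, -0.0]
force: [-0.8, -1.8, -4.6]
width: 0.477
gripper_force: 34.9
```

```bash
python3 o.py
```

```text
9.0 [ 0.498  -0.1901  0.1275] [ 0.1489 -3.1374 -0.0001] [-0.8315 -1.8292 -4.6445] [-0.5571  0.3044 -0.0204]
```

Emit:
step_arm(
  steps=[
    [-0.3,-0.6,0,0,0,0],
    [0,0,-0.7,0,0,0],
    [0,0,-0.7,0,0,0],
    [0,0,-0.6,0,0,0],
    [0,0,0,0,0,0],
    [0,0,0,0,0,0],
  ],
)

```text
clock: 9.5
position: [0.498, -0.1904, 0.1256]
ee_rot: [0.149, -3.138, -0.0]
force: [0.1, -0.9, -4.7]
width: 0.479
gripper_force: 34.9
```

```bash
python3 o.py
```

```text
9.5 [ 0.498  -0.1904  0.1256] [ 0.1493 -3.1379 -0.0004] [ 0.0772 -0.9034 -4.7437] [-0.059   0.0798  0.0123]
```

The tower is entering freely: torques are near zero and underside is about 0.025, below the 0.030 peg tips. I'll go on down to the stand top.

Emit:
step_arm(
  steps=[
    [0,0,-0.8,0,0,0],
    [0,0,-0.8,0,0,0],
    [0,0,-0.8,0,0,0],
    [0,0,-0.8,0,0,0],
    [0,0,-0.8,0,0,0],
    [0,0,0,0,0,0],
    [0,0,0,0,0,0],
  ],
)

```text
clock: 10.08
position: [0.498, -0.1905, 0.1217]
ee_rot: [0.149, -3.138, -0.0]
force: [-0.3, -0.5, -4.0]
width: 0.478
gripper_force: 34.9
```

```bash
python3 o.py
```

```text
10.0833 [ 0.498  -0.1905  0.1217] [ 0.1491 -3.138  -0.0002] [-0.2831 -0.5024 -4.0044] [ 0.056   0.0608 -0.0071]
```

Emit:
step_arm(
  steps=[
    [0,0,-0.5,0,0,0],
    [0,0,-0.5,0,0,0],
    [0,0,-0.5,0,0,0],
    [0,0,-0.5,0,0,0],
    [0,0,0,0,0,0],
    [0,0,0,0,0,0],
  ],
)

```text
clock: 10.58
position: [0.4979, -0.1906, 0.1197]
ee_rot: [0.149, -3.138, -0.0]
force: [-0.1, -0.4, -4.2]
width: 0.475
gripper_force: 34.9
```

Emit:
step_arm(
  steps=[
    [0,0,-0.4,0,0,0],
    [0,0,-0.4,0,0,0],
    [0,0,0,0,0,0],
    [0,0,0,0,0,0],
  ],
)

```text
clock: 10.92
position: [0.4979, -0.1906, 0.1189]
ee_rot: [0.149, -3.138, -0.0]
force: [-0.2, 0.3, -5.3]
width: 0.477
gripper_force: 34.9
```

```bash
python3 o.py
```

```text
10.9167 [ 0.4979 -0.1906  0.1189] [ 0.1491 -3.138  -0.0001] [-0.2292  0.3471 -5.2712] [ 0.0812  0.0155 -0.0139]
```

Emit:
step_arm(
  steps=[
    [0,0,-0.4,0,0,0],
    [0,0,-0.4,0,0,0],
    [0,0,0,0,0,0],
    [0,0,0,0,0,0],
  ],
)

```text
clock: 11.25
position: [0.498, -0.1907, 0.1187]
ee_rot: [-0.149, 3.138, 0.0]
force: [-2.8, 1.2, 6.5]
width: 0.479
gripper_force: 34.9
```

```bash
python3 o.py
```

```text
11.25 [ 0.498  -0.1907  0.1187] [-0.1487  3.1376  0.0002] [-2.8334  1.2013  6.5345] [0.4365 0.7086 0.0528]
```

There's contact at TCP 0.1187, and I expected 0.1188, so the tower is on the stand top. I'll relax the grip so it settles, then open.

Emit:
step_arm(
  steps=[
    [0,0,0,0,0,0],
    [0,0,0,0,0,0],
    [0,0,0,0,0,0],
    [0,0,0,0,0,0],
  ],
  gripper=0,
  force=4,
)

```text
clock: 11.58
position: [0.4981, -0.1909, 0.1186]
ee_rot: [-0.149, 3.138, -0.0]
force: [-2.3, -0.6, 6.1]
width: 0.476
gripper_force: 4.0
```

```bash
python3 o.py
```

```text
11.5833 [ 0.4981 -0.1909  0.1186] [-0.1487  3.1376 -0.0004] [-2.2605 -0.6431  6.1196] [ 0.0364  0.6542 -0.0241]
```

Emit:
step_arm(
  steps=[
    [0,0,0,0,0,0],
    [0,0,0,0,0,0],
    [0,0,0,0,0,0],
    [0,0,0,0,0,0],
    [0,0,0,0,0,0],
    [0,0,0,0,0,0],
    [0,0,0,0,0,0],
    [0,0,0,0,0,0],
  ],
  gripper=0.8,
)

```text
clock: 12.25
position: [0.4979, -0.1906, 0.1181]
ee_rot: [0.149, -3.138, -0.0]
force: [-0.2, -0.4, -0.5]
width: 0.796
gripper_force: 0.0
```

Emit:
step_arm(
  steps=[
    [0,0,4,0,0,0],
    [0,0,8,0,0,0],
    [0,0,14,0,0,0],
    [0,0,16,0,0,0],
    [0,0,16,0,0,0],
    [0,0,16,0,0,0],
    [0,0,16,0,0,0],
    [0,10,16,0,0,0],
    [0,20,10,0,0,0],
    [0,30,0,0,0,0],
    [0,30,0,0,0,0],
    [0,30,0,0,0,0],
    [0,30,0,0,0,0],
    [0,30,0,0,0,0],
    [0,30,0,0,0,0],
    [0,30,0,0,0,0],
    [0,20,0,0,0,0],
    [0,0,0,0,0,0],
    [0,0,0,0,0,0],
  ],
)

```text
clock: 13.83
position: [0.4979, 0.0704, 0.2348]
ee_rot: [-0.153, 3.137, 0.0]
force: [-0.3, -0.7, 0.7]
width: 0.801
gripper_force: 0.0
```

Run:
```python
from h import *
import o
im={n:cams.get_image(n)[:,:,::-1].copy() for n in("top","scene")}
for n in im:cv2.imwrite(f"pics/{n}4.png",im[n])
cv2.imwrite("pics/p4.png",np.hstack([cv2.resize(im["scene"][100:230,170:300],(400,400),interpolation=2),cv2.resize(im["top"][160:290,250:380],(400,400),interpolation=2)]))
A=blobs(im["top"],"green",(290,200,335,215))[0];B=blobs(im["scene"],"green",(212,125,250,180))[0];print(A,B)
b=min(B,key=lambda x:x[1][1])[1]
for a in A:print(tri(a[1],b))
```

```text
13.8333 [0.4979 0.0704 0.2348] [-0.1531  3.1372  0.0002] [-0.3455 -0.7302  0.6598] [-0.069  -0.0073  0.025 ]
[(np.int32(72), array([310.8194, 205.6806]))] [(np.int32(39), array([224.5385, 151.6154])), (np.int32(5), array([223.8, 160.6])), (np.int32(29), array([224.6897, 169.5172]))]
(array([ 0.5495, -0.1853,  0.1688]), np.float64(0.0013821003699334238))
```

View pics/p4.png

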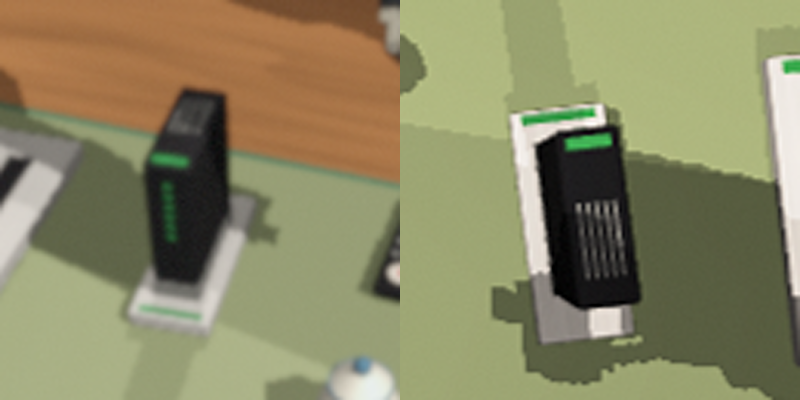

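The tower stands upright and square on the stand, with its lights at the striped end. Its green bar is at z = 0.169, exactly 18 mm above where it was on the table, so it is fully seated, and the gripper is clear.

```bash
python3 -c "from cell import job; print(job.sign_off())"
```

```text
the job is handed in; nothing more can be done
None
```

The large tower is seated upright and flush on the smaller stand, with both pegs in its sockets and its lights at the green-striped end; it is released and the job was handed in at about 14 s on the clock.

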